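# Set the coin rolls in the till's coin tray by size

## Robot

A 6-joint arm with a two-finger parallel gripper is mounted at the origin on a cart in front of the work surface, level with it; the furniture and walls round the work are solid. World frame = base frame: x ahead of the robot, y to its left, z up, the work surface at z = 0. Lengths are in mm, angles in rad, forces in N, time in s.
With the tool pointing down it reaches from about 275 to 725 mm from the base axis. Payload 5.6 kg.
Tool frame: the origin (TCP) lies midway between the tips of the shut fingers; the grasp point (between the pads) lies 19 mm behind it; z points along the fingers, y is the line along which they close (so a half turn about z gives the same grasp; the last joint's range is limited). The gripper opens to 85 mm and grips with 20 to 120 N. Pads are 22 mm wide; open, the fingers measure 114 mm over their backs; the gripper's body (76 mm by 85 mm) begins 54 mm behind the grasp point. The pads swing forward as they close: fully open they stand 13 mm farther back than shut.
Start: joints at [-0.882, 0.255, 0.108, 0, -1.424, -0.285], TCP at [216.122, -505.751, 231.283] pointing down, gripper open.
Joint ranges: [-2.95, 2.95], [-1.21, 1.97], [-1.09, 1.5], [-2.87, 1.71], [-2.94, -0.07], [-3.05, 3.05]. Speed limits (rad/s): [2.57, 2.57, 3.14, 3.14, 3.14, 3.14].

## Interface

Orientations are given as a rotation vector (axis times angle).
In Python, from bench import get_obs, cams, workorder gives the robot as it stands. The module is installed in compiled form; this text tells all that it offers.
- The arm moves only by the shell command python3 -m handwheel 'ROWS'. ROWS is JSON, a list of rows, each an object with "linear": the shift along the tool's x, y, z in cm, a list of three; "rot": the turn, a rotation vector about the tool's x, y, z in degrees, a list of three; "fingers": the finger opening in cm, from 0 to 8.54. In form: [{"linear": [tx, ty, tz], "rot": [wx, wy, wz], "fingers": fingers}, ...]. A call has 1 to 20 rows; each row is the pose to reach, as a shift and turn from the pose commanded when the call began, along the tool's axes at that moment; what a row does not reach only later rows make up. A row lasts 1/8 s, in which the tool goes at most 62.5 mm and 10.7 degrees, less where a joint would pass 70% of its speed; a pose out of reach is approached as far as the arm can. A call with a gripper value outside its range is refused whole. The fingers move at their own pace and stop on an object; the grip force is fixed at half the most. Time passes only in rows, so rows that repeat a pose let the fingers close. It gives the time, the measured TCP pose, the force, the opening and the grip force at its end, in the units of the state.
- get_obs(): the state, without advancing time (a new reading comes with each control period).
- cams.get_image(name): name is "side" or "top"; returns a dict with "pixels" (420x560x3 uint8, red, green, blue), "intrinsics" (3x3 intrinsics, pixels), "k1" (the pictures are not rectified: a ray, as slopes to the right and down, at radius r is drawn at 1 + k1 r^2 times it, then the intrinsics apply), "R" (3x3) and "t" (3): a world point X has camera coordinates R X + t. Camera axes: x right, y down, z forward; pixel columns grow to the right and rows downward; lengths in mm; the calibration is good to about 2 mm. A picture is of the moment at which its call begins. There is no depth.
- workorder.sign_off(): hands the job in; it is judged then, once.
The state is a dict: "time_s": time; "joints": joint angles; "dq": joint speeds; "tau": joint torques, N m; "position": TCP position; "ee_rot": TCP orientation; "contact_force": force on the tool from outside, world axes, zero at the start; "torque": the same for the moment, N m; "finger_gap": finger opening in mm; "finger_force": force on a finger pad.
Only numpy, scipy, OpenCV 4.12 (cv2) and the standard library are available. Lean on these libraries where they do the work, as an engineer would, in place of code of your own. Each camera call takes 0.05 s, during which the arm holds its last target. There are 200 camera calls.

## Task

Make up the till's float: lay the four paper coin rolls in the grey coin tray, each bedded in the cradle of its own size, so that they run in order from the thinnest in the narrowest cradle to the thickest in the widest, each centred across the tray. Set them down, do not drop them (the wraps burst), and leave everything else on the counter where it is.

Things in the scene. Friction and masses are not known exactly. Their poses are not given: they have to be found in the camera images.
- coin_roll_a: Coin roll, thinnest and longest of four: coins wrapped in brown kraft paper, lying on its side; diameter 18 mm, length 58 mm, about 100 g. Origin at its centre, 9 mm above what it lies on; x axis along the roll. It does not roll away by itself. Grip it lengthways, fingers on its two flat ends at axis height; neighbours in the tray stand 12 mm apart, but the ends stay free there.
- coin_roll_b: Coin roll, second thinnest of four: coins wrapped in brown kraft paper, lying on its side; diameter 22 mm, length 53 mm, about 140 g. Origin at its centre, 11 mm above what it lies on; x axis along the roll. It does not roll away by itself. Grip it lengthways, fingers on its two flat ends at axis height; neighbours in the tray stand 12 mm apart, but the ends stay free there.
- coin_roll_c: Coin roll, second thickest of four: coins wrapped in brown kraft paper, lying on its side; diameter 26 mm, length 48 mm, about 170 g. Origin at its centre, 13 mm above what it lies on; x axis along the roll. It does not roll away by itself. Grip it lengthways, fingers on its two flat ends at axis height; neighbours in the tray stand 12 mm apart, but the ends stay free there.
- coin_roll_d: Coin roll, thickest and shortest of four: coins wrapped in brown kraft paper, lying on its side; diameter 30 mm, length 43 mm, about 200 g. Origin at its centre, 15 mm above what it lies on; x axis along the roll. It does not roll away by itself. Grip it lengthways, fingers on its two flat ends at axis height; neighbours in the tray stand 12 mm apart, but the ends stay free there.
- coin_tray: Fixed grey coin tray, 152 mm along the row (x axis) by 56 mm (y), turned any way. Origin: centre of its underside. Top 19 mm high, end cheeks 27. Four shallow round cradles along y, open-ended, narrowest at -x: mid lines at x = -57, -25, +11, +51 mm; a bedded roll's axis is at z = 24.6, 25.9, 27.2, 28.5 mm. Fingers 5 mm below the axis clear the top.
- stamp: Bystander: wooden hand stamp with turned handle, 34 x 46 mm, 67 mm tall, origin under its centre; leave it standing.
- label_roll: Bystander: white roll of labels lying flat, 69 mm across, 30 mm high, origin under its centre; leave it.
Mind the look-alikes: they are no part of the job. Leave any purple look-alike of the coin_roll_d alone.

How it is judged:
By the outcome, as a careful person would: the job done as asked, in the order asked, and still so for the second after the job is handed in, with the robot touching nothing.
It also fails if it takes over 88 s, if anything falls off the work surface, if the arm or the gripper's body presses on something with over 40 N, if the wrist force passes 120 N, or if a joint passes its speed limit or range.

## Working session

There is one attempt and no reset: what is moved stays moved. The work goes in short steps, Python scripts to look and compute and a shell command to move; the robot and the scene stay as the last step left them, time stands still between calls to the robot, and variables do not carry over. Pictures are saved under pics/ and viewed, at most 16 in all, crops included, and the job is handed in when it is done.

```bash
mkdir -p pics; python3 - <<'E'
from bench import get_obs,cams
import cv2,pickle
o=get_obs();print(o)
for n in("top","side"):
    i=cams.get_image(n);pickle.dump(i,open(n+".pkl","wb"))
    cv2.imwrite(f"pics/{n}0.png",cv2.resize(i["pixels"][:,:,::-1],(784,588),interpolation=cv2.INTER_CUBIC))
    print(n,i["intrinsics"],i["k1"],i["R"],i["t"])
E
```

```text
{'time_s': 0.0, 'joints': array([-8.82385108e-01,  2.55754117e-01,  1.06978969e-01, -4.79000710e-04,
       -1.42390182e+00, -2.84594195e-01]), 'dq': array([-0.00166375, -0.00043582, -0.00112887, -0.0008806 ,  0.0012174 ,
       -0.00024194]), 'tau': array([ 8.69465021e-05, -3.86637640e+01,  2.37941265e+01,  5.36522537e+00,
       -6.03219160e-03,  1.54929978e-05]), 'position': array([ 215.9621581 , -505.27463721,  230.3812755 ]), 'ee_rot': array([ 6.29812038e-01, -3.07734292e+00, -2.95885952e-03]), 'contact_force': array([ 0.56555997, -0.09201833,  0.50175647]), 'torque': array([-0.00261374,  0.059181  ,  0.03569304]), 'finger_force': 0.0, 'finger_gap': 85.36211172689073}
top [[397.45115056   0.         279.31918977]
 [  0.         397.45115056 204.0947748 ]
 [  0.           0.           1.        ]] -0.01548902687571235 [[-0.00785838 -0.99913178  0.04091378]
 [-0.99182817  0.00257765 -0.1275548 ]
 [ 0.12733859 -0.04158181 -0.9909873 ]] [-319.21771731  457.63877065  849.75902578]
side [[473.85728645   0.         276.51041242]
 [  0.         473.85728645 215.92211759]
 [  0.           0.           1.        ]] 0.02461950622766742 [[ 0.98147098 -0.190395   -0.0215514 ]
 [-0.1094832  -0.46493117 -0.87855133]
 [ 0.15725187  0.86463214 -0.47716151]] [-489.0311401   -56.07261789 1075.15925973]
```

View pics/top0.png

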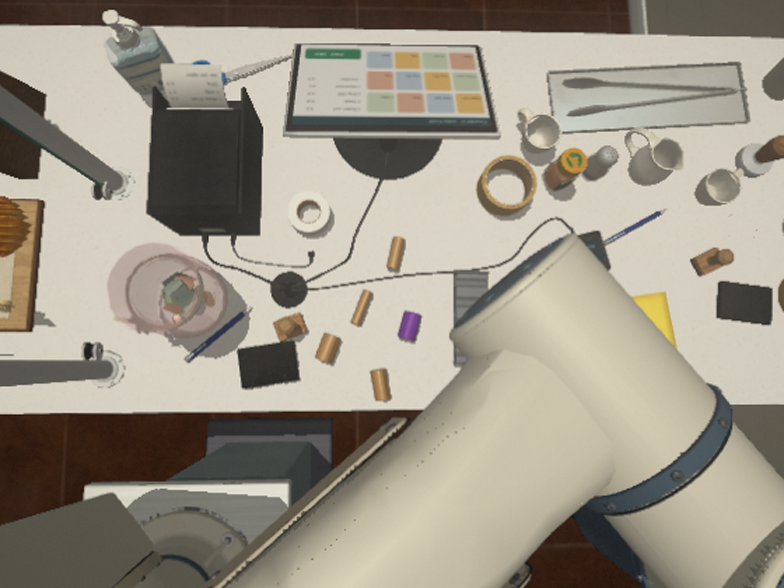

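View pics/side0.png

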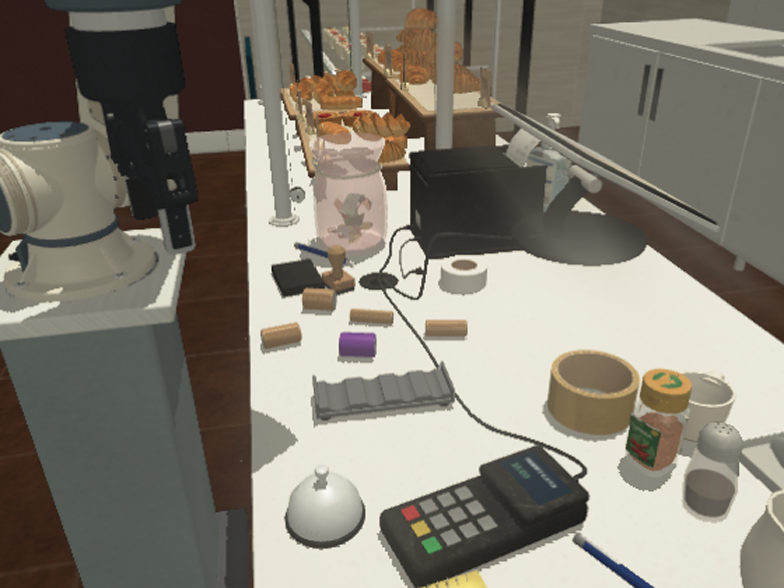

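The top view shows four brown rolls at about (396,253), (361,307), (328,348) and (380,384). The purple look-alike is at (409,326), and the tray at (470,318) is partly hidden by the arm. The side view shows the whole tray at (383,392). I'll enlarge both to measure.

```bash
python3 - <<'E'
import cv2,pickle
for n,(x0,y0,x1,y1) in dict(top=(190,155,350,275+15),side=(180,180,340,300)).items():
    i=pickle.load(open(n+".pkl","rb"))["pixels"][y0:y1,x0:x1,::-1]
    s=4.4 if n=="top" else 5
    cv2.imwrite(f"pics/{n}1.png",cv2.resize(i,None,fx=s,fy=s,interpolation=cv2.INTER_CUBIC))
E
```

```text
(no output)
```

View pics/top1.png

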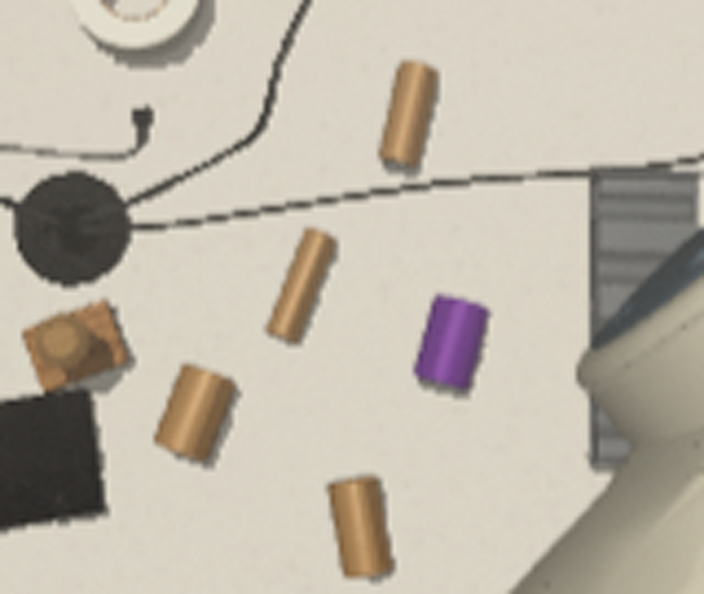

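View pics/side1.png

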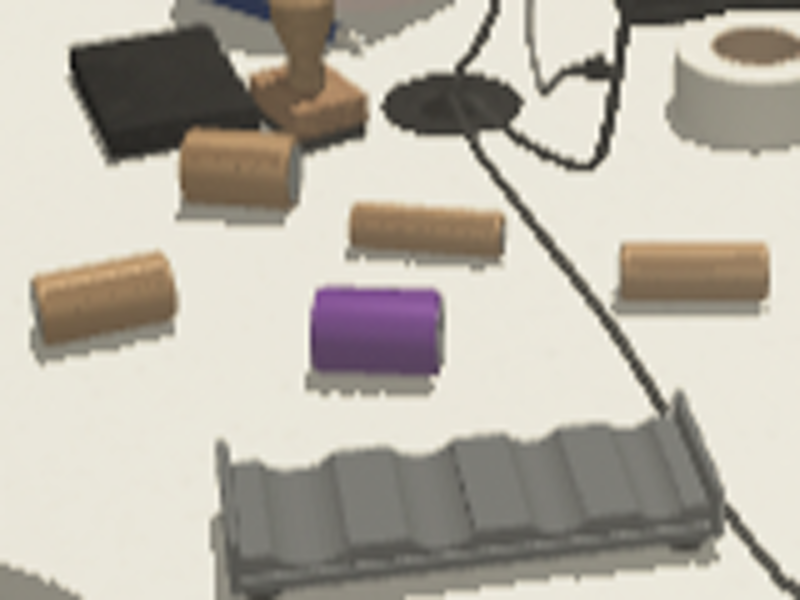

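Candidates (top crop): brown rolls at (301,286), (408,115), (360,527) and (196,413), plus the purple one at (452,343), which is the look-alike and stays. By thickness and length, a is (301,286), b is (408,115), c is (360,527) and d is (196,413). The side crop agrees. The tray's narrow cradles are at its far end (right in the side view). Next I'll fit the poses.

```bash
cat > h.py <<'E'
import numpy as np,cv2,pickle
from scipy.optimize import least_squares
from scipy.spatial.transform import Rotation as Ro
def proj(I,P):
    c=np.atleast_2d(P)@I["R"].T+I["t"]; s=c[:,:2]/c[:,2:]
    s=s*(1+I["k1"]*(s**2).sum(1,keepdims=True))
    return s*I["intrinsics"][0,0]+I["intrinsics"][:2,2]
def cyl(x,y,z,yaw,D,L):
    t=np.linspace(0,2*np.pi,24); u=np.array([np.cos(yaw),np.sin(yaw),0]); v=np.array([-u[1],u[0],0])
    r=D/2*(np.outer(np.cos(t),v)+np.outer(np.sin(t),[0,0,1]))
    return np.vstack([r+s*L/2*u for s in(-1,1)])+[x,y,z]
def feat(h): # centroid, scaled second moments
    m=cv2.moments(np.float32(h).reshape(-1,1,2)); a=m["m00"]
    f=4/np.sqrt(abs(a))
    return np.array([m["m10"]/a,m["m01"]/a,m["mu20"]/a*f/4,m["mu11"]/a*f/4,m["mu02"]/a*f/4])
def comp(I,pt):
    hsv=cv2.cvtColor(I["pixels"],cv2.COLOR_RGB2HSV)
    m=((hsv[...,0]>6)&(hsv[...,0]<20)&(hsv[...,1]>85)&(hsv[...,2]>70)).astype(np.uint8)
    n,l,st,_=cv2.connectedComponentsWithStats(m,connectivity=4)
    k=l[int(pt[1]),int(pt[0])]; assert k>0
    c=np.vstack([c.reshape(-1,2) for c in cv2.findContours(cv2.resize((l==k).astype(np.uint8),None,fx=8,fy=8,interpolation=0),0,1)[0]])
    return ((cv2.convexHull(c).reshape(-1,2)+.5)/8-.5), st[k]
DIM=dict(a=(18,58),b=(22,53),c=(26,48),d=(30,43))
TRZ=dict(a=24.6,b=25.9,c=27.2,d=28.5); TRX=dict(a=-57,b=-25,c=11,d=51)
def tip(g): # tip retreat at opening g
    s=-.103+g/2/57.15; return 57.15*(.9947-np.sqrt(1-s*s))
def rel(p,yawdeg,o=None):
    """shift cm + turn deg about tool z, to TCP p with tool y along yaw (mod 180), from measured pose; pointing straight down"""
    from bench import get_obs
    o=o or get_obs(); R=Ro.from_rotvec(o["ee_rot"]).as_matrix()
    cur=np.degrees(np.arctan2(R[1,1],R[0,1])); d=(yawdeg-cur+90)%180-90
    y=np.radians(cur+d); Y=np.array([np.cos(y),np.sin(y),0]);Z=np.array([0,0,-1.]);T=np.stack([np.cross(Y,Z),Y,Z],1)
    return np.round(R.T@(np.array(p)-o["position"])/10,2),np.round(np.degrees(Ro.from_matrix(R.T@T).as_rotvec()),1)
E
python3 - <<'E'
from h import *
T,S=[pickle.load(open(n+".pkl","rb")) for n in("top","side")]
px=dict(a=((301,286),(425,232)),b=((408,115),(695,272)),c=((360,527),(105,298)),d=((196,413),(240,170)))
res={}
for k,(t,s) in px.items():
    D,L=DIM[k]; f=[];Is=[T,S]
    hs=[comp(T,(190+t[0]/4.4,155+t[1]/4.4)),comp(S,(180+s[0]/5,180+s[1]/5))]
    fs=[feat(h[0]) for h in hs]
    def r(p,use=(0,1)): return np.concatenate([feat(cv2.convexHull(np.float32(proj(Is[i],cyl(p[0],p[1],D/2,p[2],D,L)))))-fs[i] for i in use])
    out=[]
    for use in((0,1),(0,),(1,)):
        b=min((least_squares(r,[400,-50,y],args=(use,),x_scale=[10,10,.1]) for y in(-.5,0,.5)),key=lambda q:q.cost)
        out.append([*b.x[:2].round(1),np.degrees(b.x[2]).round(1),round(b.cost,2)])
    print(k,out,[h[1] for h in hs]); res[k]=out[0][:3]
pickle.dump(res,open("rolls.pkl","wb"))
# tray: read corners (crop px)
pts=[(T,190+590/4.4,155+170/4.4,(-76,-28,27)),(T,190+698/4.4,155+172/4.4,(-76,28,27)),(T,190+592/4.4,155+467/4.4,(76,-28,27)),
 (S,180+679/5,180+390/5,(-76,-28,27)),(S,180+720/5,180+490/5,(-76,28,27)),(S,180+222/5,180+440/5,(76,-28,27))]
def w(p,q): c,s=np.cos(p[2]),np.sin(p[2]); return [p[0]+c*q[0]-s*q[1],p[1]+s*q[0]+c*q[1],q[2]]
fun=lambda p:np.concatenate([proj(I,w(p,q))[0]-(u-.4,v-.4) for I,u,v,q in pts])
b=least_squares(fun,[400,-200,3.14],x_scale=[10,10,.1]);print("tray",b.x[:2],np.degrees(b.x[2]),fun(b.x).round(1))
E
```

```text
a [[np.float64(422.9), np.float64(-276.9), np.float64(168.6), np.float64(1.69)], [np.float64(432.7), np.float64(-309.9), np.float64(96.5), np.float64(142.39)], [np.float64(448.3), np.float64(-52.2), np.float64(-28.6), np.float64(1159.67)]] [array([251, 207,  15,  25, 177], dtype=int32), array([250, 221,  31,  10, 229], dtype=int32)]
b [[np.float64(514.1), np.float64(-325.3), np.float64(14.0), np.float64(4.04)], [np.float64(500.8), np.float64(-50.0), np.float64(0.0), np.float64(7548.49)], [np.float64(573.7), np.float64(-50.0), np.float64(-28.6), np.float64(1914.54)]] [array([277, 169,  12,  23, 185], dtype=int32), array([304, 229,  29,   9, 204], dtype=int32)]
c [[np.float64(301.4), np.float64(-304.7), np.float64(206.5), np.float64(0.59)], [np.float64(304.4), np.float64(-303.5), np.float64(94.2), np.float64(4.46)], [np.float64(299.2), np.float64(-50.0), np.float64(0.0), np.float64(1658.4)]] [array([265, 264,  14,  22, 232], dtype=int32), array([187, 231,  28,  17, 342], dtype=int32)]
d [[np.float64(367.8), np.float64(-210.0), np.float64(220.8), np.float64(72.52)], [np.float64(359.1), np.float64(-219.4), np.float64(42.8), np.float64(0.54)], [np.float64(387.2), np.float64(-52.9), np.float64(-32.0), np.float64(258.11)]] [array([225, 238,  18,  21, 237], dtype=int32), array([216, 175,  37,  46, 708], dtype=int32)]
tray [ 404.8438323  -451.61497734] 178.41957967392287 [ 1.2  0.   1.1  0.2  0.4  0.1  0.6 -1.4  1.1 -1.5 -1.8 -1. ]
```

```bash
python3 - <<'E'
from h import *
T,S=[pickle.load(open(n+".pkl","rb")) for n in("top","side")]
px=dict(a=((301,286),(425,232)),b=((408,115),(695,272)),c=((360,527),(105,298)),d=((196,413),(240,170)))
g=dict(a=(423,-277),b=(514,-325),c=(301,-304),d=(360,-219)); res={}
for k,(t,s) in px.items():
    D,L=DIM[k]; Is=[T,S]
    hs=[comp(T,(190+t[0]/4.4,155+t[1]/4.4))[0],comp(S,(180+s[0]/5,180+s[1]/5))[0]]
    fs=[feat(h) for h in hs]
    def r(p,use): return np.concatenate([feat(cv2.convexHull(np.float32(proj(Is[i],cyl(p[0],p[1],D/2,p[2],D,L)))))-fs[i] for i in use])
    out=[]
    for use in((0,1),(0,),(1,)):
        b=min((least_squares(r,[*g[k],y],args=(use,),x_scale=[10,10,.1],diff_step=1e-3) for y in(-.4,.1,-.1,.4)),key=lambda q:q.cost)
        out.append([float(v) for v in (*b.x[:2].round(1),np.degrees(b.x[2]).round(1),round(b.cost,2))])
    print(k,out); res[k]=out[1 if k=="d" else 0][:3]
pickle.dump(res,open("rolls.pkl","wb"))
for k in "ab": print(k,rel((*res[k][:2],90),res[k][2]))
E
```

```text
a [[423.3, -274.1, -21.0, 0.38], [424.5, -273.6, -22.0, 0.03], [422.3, -275.7, -19.8, 0.02]]
b [[513.0, -329.3, -18.2, 0.91], [514.9, -330.1, -13.3, 0.07], [511.6, -328.3, -6.6, 0.1]]
c [[300.6, -304.2, 8.3, 0.13], [300.8, -303.7, 10.8, 0.01], [300.4, -305.5, 4.0, 0.01]]
d [[367.8, -209.1, -2.8, 71.54], [359.4, -219.5, -21.4, 0.0], [378.0, -167.2, 66.4, 3.23]]
a (array([-28.15,  13.09,  14.07]), array([  0.1,   0. , -45.9]))
b (array([-34.23,   4.49,  14.05]), array([  0.1,   0. , -48.7]))
```

```bash
python3 -m handwheel '[{"linear":[-14,6.5,6],"rot":[0,0,-24],"fingers":8.5},{"linear":[-28.15,13.1,12],"rot":[0,0,-46],"fingers":8.5},{"linear":[-28.15,13.1,12],"rot":[0,0,-46],"fingers":8.5},{"linear":[-28.15,13.1,12],"rot":[0,0,-46],"fingers":8.5},{"linear":[-28.15,13.1,12],"rot":[0,0,-46],"fingers":8.5},{"linear":[-28.15,13.1,12],"rot":[0,0,-46],"fingers":8.5},{"linear":[-28.15,13.1,12],"rot":[0,0,-46],"fingers":8.5},{"linear":[-28.15,13.1,12],"rot":[0,0,-46],"fingers":8.5}]'
python3 - <<'E'
from bench import cams
import cv2,pickle
for n,(x0,y0,x1,y1,s) in dict(top=(210,150,370,290,4.4),side=(180,160,340,300,4.4)).items():
    i=cams.get_image(n);pickle.dump(i,open(n+"2.pkl","wb"))
    cv2.imwrite(f"pics/{n}2.png",cv2.resize(i["pixels"][y0:y1,x0:x1,::-1],None,fx=s,fy=s,interpolation=cv2.INTER_CUBIC))
E
```

```text
time_s: 1.1
position: [423.2, -275.4, 111.7]
ee_rot: [-1.781, 2.588, -0.001]
contact_force: [-0.5, -0.2, 0.5]
finger_gap: 84.9
finger_force: 0.0
```

View pics/top2.png

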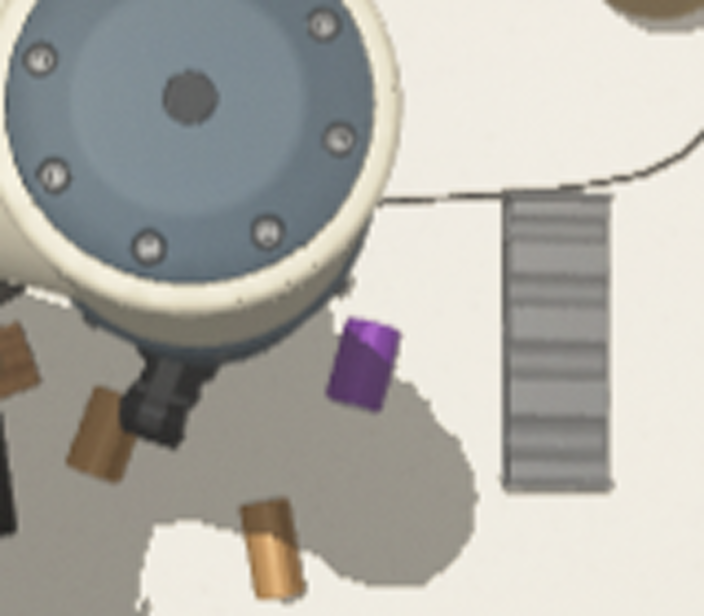

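View pics/side2.png

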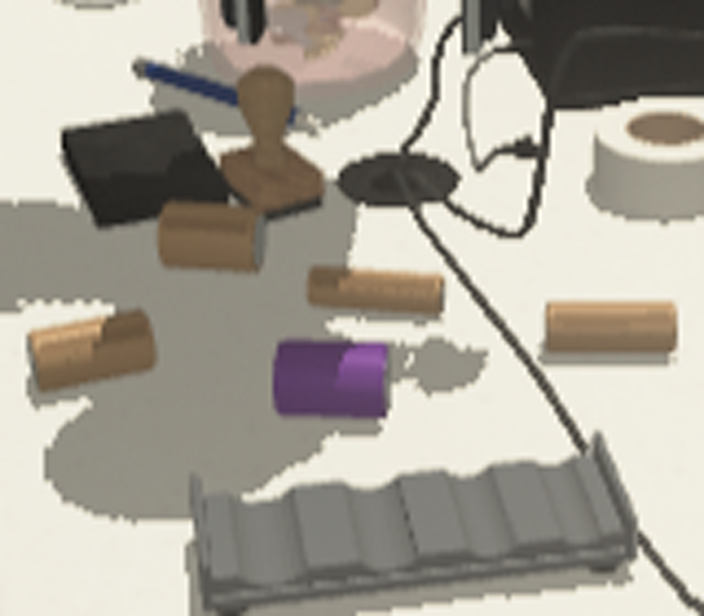

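The tray is now fully visible. In the top crop its corners are (503,190), (611,194), (503,488) and (612,488). In the side crop the cheek tops are at (600,435), (635,525) and (196,478). The rolls and purple look-alike are undisturbed. I'll refit the tray and descend on a.

```bash
python3 - <<'E'
from h import *
T,S=[pickle.load(open(n+"2.pkl","rb")) for n in("top","side")]
t=lambda u,v:(T,210+u/4.4-.4,150+v/4.4-.4); s=lambda u,v:(S,180+u/4.4-.4,160+v/4.4-.4)
pts=[(*t(503,190),(-76,-28,27)),(*t(611,194),(-76,28,27)),(*t(503,488),(76,-28,27)),(*t(612,488),(76,28,27)),
 (*s(600,435),(-76,-28,27)),(*s(635,525),(-76,28,27)),(*s(196,478),(76,-28,27))]
def w(p,q): c,s=np.cos(p[2]),np.sin(p[2]); return [p[0]+c*q[0]-s*q[1],p[1]+s*q[0]+c*q[1],q[2]]
for P in(pts,pts[:4],pts[4:]):
    fun=lambda p:np.concatenate([proj(I,w(p,q))[0]-(u,v) for I,u,v,q in P])
    b=least_squares(fun,[400,-450,3.14],x_scale=[10,10,.1]);print("tray",b.x[:2],np.degrees(b.x[2]),fun(b.x).round(1))
# roll a, b side check; 
print(pickle.load(open("rolls.pkl","rb"))['a'],rel((423.3,-274.3,-.5),-21.5))
E
```

```text
tray [ 405.23938403 -452.18878566] 177.77675746658431 [ 1.6  0.2  1.5  0.2  0.5  0.   0.7  0.8  0.7 -1.8  1.  -2.2 -1.5 -1.8]
tray [ 405.94912421 -449.75903299] 178.61094244821624 [ 0.   0.1 -0.  -0.3 -0.1 -0.1  0.1  0.3]
tray [ 403.92077473 -456.55761145] 177.10793216571145 [ 0.9 -0.   0.9 -0.1 -1.9 -0.5]
[423.3, -274.1, -21.0] (array([-0.14,  0.04, 11.23]), array([-0.1, -0. ,  0.5]))
```

```bash
python3 -m handwheel '[{"linear":[-0.14,0.04,5],"rot":[0,0,0.5],"fingers":8.5},{"linear":[-0.14,0.04,9],"rot":[0,0,0.5],"fingers":8.5},{"linear":[-0.14,0.04,11.2],"rot":[0,0,0.5],"fingers":8.5},{"linear":[-0.14,0.04,11.2],"rot":[0,0,0.5],"fingers":8.5},{"linear":[-0.14,0.04,11.2],"rot":[0,0,0.5],"fingers":8.5}]'
python3 - <<'E'
from bench import cams
import cv2,pickle
i=cams.get_image("side");pickle.dump(i,open("side3.pkl","wb"))
cv2.imwrite(f"pics/side3.png",cv2.resize(i["pixels"][150:300,180:340,::-1],None,fx=4,fy=4,interpolation=cv2.INTER_CUBIC))
E
```

```text
time_s: 1.82
position: [424.3, -274.1, 0.6]
ee_rot: [-1.77, 2.594, -0.003]
contact_force: [0.1, -0.4, 0.5]
finger_gap: 85.0
finger_force: 0.0
```

View pics/side3.png

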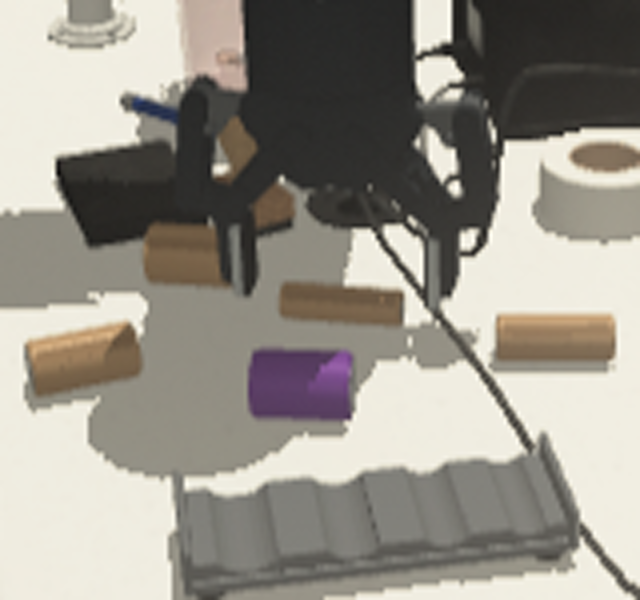

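The open fingers straddle roll a (342,303). The tips are at about (238,295) and (435,305). I'll compare this with what the calibration predicts.

```bash
python3 - <<'E'
from h import *
from bench import get_obs
S=pickle.load(open("side3.pkl","rb")); o=get_obs(); R=Ro.from_rotvec(o["ee_rot"]).as_matrix()
print(o["position"],R[:,1])
for sx in(-11,0,11):
  for sy in(-42.5,42.5):
    p=o["position"]+R@[sx,sy,-13]; print(sx,sy,((proj(S,p)[0]-(180,150)+.4)*4).round(0))
for q in(-29,29): 
  u=np.array([np.cos(np.radians(-21.5)),np.sin(np.radians(-21.5)),0]); print(((proj(S,np.array([423.3,-274.3,9])+q*u)[0]-(180,150)+.4)*4).round())
E
```

```text
[ 424.59106683 -273.99251245    0.77012924] [-0.9311515   0.36462139 -0.00285233]
-11 -42.5 [437. 287.]
-11 42.5 [263. 275.]
0 -42.5 [433. 298.]
0 42.5 [257. 286.]
11 -42.5 [429. 310.]
11 42.5 [252. 297.]
[283. 297.]
[402. 306.]
```

```bash
python3 -m handwheel '[{"linear":[0.1,0,0.1],"rot":[0,0,0],"fingers":5},{"linear":[0.1,0,0.1],"rot":[0,0,0],"fingers":5},{"linear":[0.1,0,0.1],"rot":[0,0,0],"fingers":5},{"linear":[0.1,0,0.1],"rot":[0,0,0],"fingers":5},{"linear":[0.1,0,0.1],"rot":[0,0,0],"fingers":5},{"linear":[0.1,0,0.1],"rot":[0,0,0],"fingers":5}]'
python3 -c "
from bench import get_obs
o=get_obs();print(o)"
```

```text
time_s: 2.62
position: [424.0, -274.6, -0.5]
ee_rot: [-1.772, 2.593, -0.003]
contact_force: [-1.0, 1.7, 4.8]
finger_gap: 56.6
finger_force: 63.6
{'time_s': 2.625, 'joints': array([-0.26361358,  0.3663223 , -0.38236745,  0.00092357, -0.82009302,
       -0.10921987]), 'dq': array([ 8.85756478e-04, -2.61799054e-04,  3.73203724e-04, -4.26537804e-05,
        8.83650960e-04, -4.68257907e-04]), 'tau': array([ 2.01753750e-01, -3.60838580e+01,  1.66309243e+01,  3.43112625e+00,
        3.96540770e-01,  7.71994935e-03]), 'position': array([ 424.0408771 , -274.62420172,   -0.4590032 ]), 'ee_rot': array([-1.77160105,  2.59345747, -0.00309219]), 'contact_force': array([-0.98890329,  1.65375146,  4.7557684 ]), 'torque': array([ 0.07399656,  0.35417234, -0.00638932]), 'finger_force': 63.62903952598572, 'finger_gap': 56.56068008389758}
```

```bash
python3 -m handwheel '[{"linear":[0,0,-1],"rot":[0,0,0],"fingers":5},{"linear":[0,0,-4],"rot":[0,0,0],"fingers":5},{"linear":[0,0,-8],"rot":[0,0,0],"fingers":5},{"linear":[0,0,-8],"rot":[0,0,0],"fingers":5},{"linear":[0,0,-8],"rot":[0,0,0],"fingers":5}]'
python3 - <<'E'
from bench import cams
from h import *
i=cams.get_image("side")
cv2.imwrite(f"pics/side4.png",cv2.resize(i["pixels"][150:250,200:340,::-1],None,fx=5.6,fy=5.6,interpolation=cv2.INTER_CUBIC))
# place a above tray
tx,ty,th=405,-451,np.radians(178.3)
X=TRX['a']; print(rel((tx+X*np.cos(th),ty+X*np.sin(th),80),88.3), tx+X*np.cos(th),ty+X*np.sin(th))
E
```

```text
time_s: 3.25
position: [422.9, -273.8, 78.2]
ee_rot: [-1.771, 2.595, 0.001]
contact_force: [-0.1, 0.9, -1.0]
finger_gap: 56.1
finger_force: 64.1
(array([ 15.22, -10.19,  -0.25]), array([ 0.1, -0. , 70.3])) 461.9749120268049 -452.69097591285134
```

View pics/side4.png

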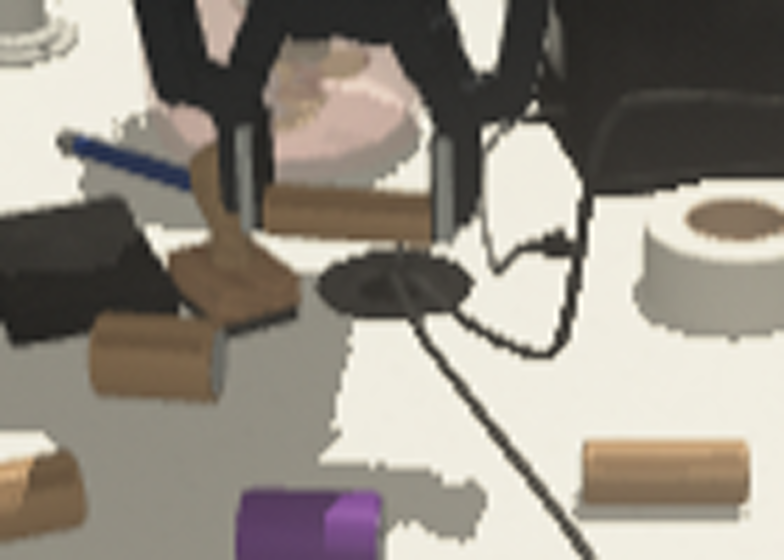

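```bash
python3 -m handwheel '[{"linear":[3,-2,-1],"rot":[0,0,10],"fingers":5},{"linear":[7,-5,-1],"rot":[0,0,20],"fingers":5},{"linear":[11,-8,-0.5],"rot":[0,0,30],"fingers":5},{"linear":[15.2,-10.2,-0.3],"rot":[0,0,40],"fingers":5},{"linear":[15.2,-10.2,-0.3],"rot":[0,0,50],"fingers":5},{"linear":[15.2,-10.2,-0.3],"rot":[0,0,60],"fingers":5},{"linear":[15.2,-10.2,-0.3],"rot":[0,0,70.3],"fingers":5},{"linear":[15.2,-10.2,-0.3],"rot":[0,0,70.3],"fingers":5},{"linear":[15.2,-10.2,-0.3],"rot":[0,0,70.3],"fingers":5}]'
python3 - <<'E'
from bench import cams
from h import *
i=cams.get_image("side")
cv2.imwrite(f"pics/side5.png",cv2.resize(i["pixels"][180:300,200:360,::-1],None,fx=5,fy=5,interpolation=cv2.INTER_CUBIC))
pickle.dump(i,open("side5.pkl","wb"))
print(rel((462,-452.7,30),88.3))
# predicted tray + landmarks in crop for two hypotheses
for tx,ty,th in((405.9,-449.8,178.6),(404,-452,178)):
  c,s=np.cos(np.radians(th)),np.sin(np.radians(th))
  print([tuple(((proj(i,[tx+c*a-s*b,ty+s*a+c*b,z])[0]-(200,180)+.4)*5).round().astype(int)) for a,b,z in((-76,-28,27),(-76,28,27),(76,-28,27),(76,28,27),(-76,28,0),(76,28,0),(-57,28,15.6),(51,28,13.5))])
E
```

```text
time_s: 4.42
position: [462.6, -452.6, 80.5]
ee_rot: [-0.04, -3.14, -0.001]
contact_force: [-0.1, -0.9, -0.3]
finger_gap: 56.5
finger_force: 64.2
(array([ 0.06, -0.01,  5.07]), array([ 0. , -0.1,  0.2]))
[(np.int64(583), np.int64(379)), (np.int64(627), np.int64(478)), (np.int64(116), np.int64(432)), (np.int64(129), np.int64(537)), (np.int64(625), np.int64(550)), (np.int64(135), np.int64(610)), (np.int64(566), np.int64(516)), (np.int64(215), np.int64(564))]
[(np.int64(581), np.int64(385)), (np.int64(623), np.int64(485)), (np.int64(111), np.int64(435)), (np.int64(122), np.int64(541)), (np.int64(621), np.int64(556)), (np.int64(128), np.int64(614)), (np.int64(561), np.int64(522)), (np.int64(209), np.int64(568))]
```

View pics/side5.png

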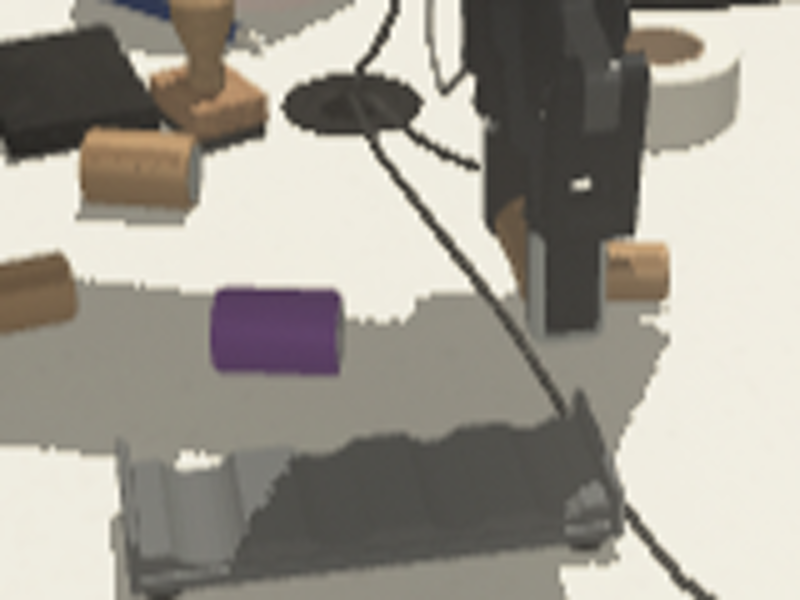

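```bash
python3 - <<'E'
from h import *
i=pickle.load(open("side5.pkl","rb"))
for y in(-28.3,-36):
  for x in(-11,11): print(x,y,((proj(i,[462.6+x,-452.6+y,85])[0]-(200,180)+.4)*5).round())
T=pickle.load(open("top2.pkl","rb"))
t=lambda u,v:(T,210+u/4.4-.4,150+v/4.4-.4)
for z in(27,19,12):
  pts=[(*t(503,190),(-76,-28,z)),(*t(611,194),(-76,28,z)),(*t(503,488),(76,-28,z)),(*t(612,488),(76,28,z))]
  def w(p,q): c,s=np.cos(p[2]),np.sin(p[2]); return [p[0]+c*q[0]-s*q[1],p[1]+s*q[0]+c*q[1],q[2]]
  fun=lambda p:np.concatenate([proj(I,w(p,q))[0]-(u,v) for I,u,v,q in pts])
  b=least_squares(fun,[400,-450,3.14],x_scale=[10,10,.1]);print(z,b.x[:2],np.degrees(b.x[2]),b.cost)
E
```

```text
-11 -28.3 [535. 331.]
11 -28.3 [609. 322.]
-11 -36 [542. 345.]
11 -36 [616. 335.]
27 [ 405.94912421 -449.75903299] 178.61094244821624 0.1102213085493628
19 [ 406.48541332 -451.24241401] 178.61918311210627 0.15814511263223174
12 [ 406.95499792 -452.54044287] 178.62627129980072 0.5297936643241119
```

```bash
python3 -m handwheel '[{"linear":[0,0,3],"rot":[0,0,0],"fingers":5},{"linear":[0,0,5.5],"rot":[0,0,0],"fingers":5},{"linear":[0,0,6.0],"rot":[0,0,0],"fingers":5},{"linear":[0,0,6.2],"rot":[0,0,0],"fingers":5},{"linear":[0,0,6.2],"rot":[0,0,0],"fingers":5}]'
```

```text
time_s: 5.1
position: [463.5, -453.3, 20.4]
ee_rot: [0.045, 3.14, -0.002]
contact_force: [0.5, 0.4, -1.0]
finger_gap: 56.4
finger_force: 64.2
```

```bash
python3 -m handwheel '[{"linear":[0.05,0,0.2],"rot":[0,0,0],"fingers":5},{"linear":[0.05,0,0.35],"rot":[0,0,0],"fingers":5},{"linear":[0.05,0,0.4],"rot":[0,0,0],"fingers":5}]'; python3 -c "
from bench import get_obs,cams
for k in range(3):
  o=get_obs();print(o['position'],o['contact_force']);cams.get_image('side')"
```

```text
time_s: 5.48
position: [462.8, -453.1, 15.8]
ee_rot: [0.045, 3.14, -0.001]
contact_force: [1.2, 0.0, 1.8]
finger_gap: 56.4
finger_force: 64.4
[ 462.80080238 -453.12243361   15.83850734] [1.20501958 0.02509067 1.77480893]
[ 462.85959886 -453.12327702   15.79538665] [0.77461422 0.05234691 1.4779168 ]
[ 462.86424227 -453.1313738    15.80527482] [0.46329102 0.72929577 1.60859779]
```

Noise is small and contact is just starting. I'll go down another 1 mm.

```bash
python3 -m handwheel '[{"linear":[0,0,0.05],"rot":[0,0,0],"fingers":5},{"linear":[0,0,0.1],"rot":[0,0,0],"fingers":5},{"linear":[0,0,0.1],"rot":[0,0,0],"fingers":5}]'
```

```text
time_s: 6.0
position: [463.3, -453.3, 15.4]
ee_rot: [0.045, 3.139, -0.002]
contact_force: [1.4, 1.7, 5.3]
finger_gap: 56.5
finger_force: 65.0
```

```bash
python3 -m handwheel '[{"linear":[0,0,0],"rot":[0,0,0],"fingers":6.2},{"linear":[0,0,0],"rot":[0,0,0],"fingers":7.5},{"linear":[0,0,0],"rot":[0,0,0],"fingers":7.5},{"linear":[0,0,0],"rot":[0,0,0],"fingers":7.5},{"linear":[0,0,-1],"rot":[0,0,0],"fingers":8},{"linear":[0,0,-5],"rot":[0,0,0],"fingers":8.5},{"linear":[0,0,-9],"rot":[0,0,0],"fingers":8.5},{"linear":[0,0,-9],"rot":[0,0,0],"fingers":8.5}]'
python3 -c "
from h import *
print(rel((514.9,-330.1,100),-12))"
```

```text
time_s: 7.0
position: [464.4, -454.7, 109.5]
ee_rot: [0.045, 3.134, -0.009]
contact_force: [0.5, 0.2, -0.1]
finger_gap: 84.9
finger_force: 0.0
(array([-4.69, 12.6 ,  0.92]), array([ -0.5,   0.1, -79.6]))
```

```bash
python3 -m handwheel '[{"linear":[-2,5,0.5],"rot":[0,0,-10],"fingers":8.5},{"linear":[-4,10,0.5],"rot":[0,0,-20],"fingers":8.5},{"linear":[-4.7,12.6,0.9],"rot":[0,0,-30],"fingers":8.5},{"linear":[-4.7,12.6,0.9],"rot":[0,0,-40],"fingers":8.5},{"linear":[-4.7,12.6,0.9],"rot":[0,0,-50],"fingers":8.5},{"linear":[-4.7,12.6,0.9],"rot":[0,0,-60],"fingers":8.5},{"linear":[-4.7,12.6,0.9],"rot":[0,0,-70],"fingers":8.5},{"linear":[-4.7,12.6,0.9],"rot":[-0.4,0,-79.6],"fingers":8.5},{"linear":[-4.7,12.6,0.9],"rot":[-0.4,0,-79.6],"fingers":8.5},{"linear":[-4.7,12.6,0.9],"rot":[-0.4,0,-79.6],"fingers":8.5}]'
python3 - <<'E'
from bench import cams
from h import *
a=cams.get_image("top");s=cams.get_image("side")
pickle.dump((a,s),open("p6.pkl","wb"))
A=cv2.resize(a["pixels"][185:270,300:360],None,fx=6.6,fy=6.6,interpolation=cv2.INTER_CUBIC)
B=cv2.resize(s["pixels"][200:300,220:350][:,:],(390,300),interpolation=cv2.INTER_CUBIC)
C=np.zeros((561,790,3),np.uint8);C[:A.shape[0],:A.shape[1]]=A;C[:300,400:790]=B
cv2.imwrite("pics/p6.png",C[:,:,::-1])
print(rel((514.9,-330.1,3),-12))
E
```

```text
time_s: 8.25
position: [512.9, -328.3, 95.2]
ee_rot: [1.972, -2.446, -0.01]
contact_force: [-0.3, -0.6, -0.4]
finger_gap: 85.0
finger_force: 0.0
(array([ 0.18, -0.28,  9.22]), array([ 0.3,  0.2, -0.2]))
```

View pics/p6.png

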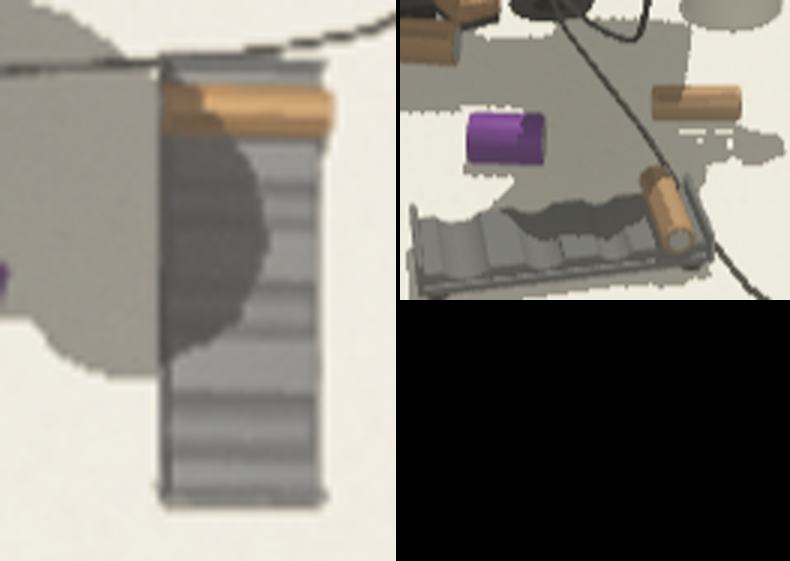

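Roll a is bedded in the narrowest cradle and centred to about 1 mm. Next is b.

```bash
python3 -m handwheel '[{"linear":[0.18,-0.28,4],"rot":[0.3,0.2,-1],"fingers":8.5},{"linear":[0.18,-0.28,7.5],"rot":[0.3,0.2,-1],"fingers":8.5},{"linear":[0.18,-0.28,9.1],"rot":[0.3,0.2,-1],"fingers":8.5},{"linear":[0.18,-0.28,9.2],"rot":[0.3,0.2,-1],"fingers":8.5},{"linear":[0.18,-0.28,9.2],"rot":[0.3,0.2,-1],"fingers":8.5}]'
python3 -c "
from h import *
from bench import cams
print(rel((514.9,-330.1,2.5),-11))
s=cams.get_image('side');cv2.imwrite('pics/s7.png',cv2.resize(s['pixels'][170:270,240:360,::-1],None,fx=5,fy=5,interpolation=cv2.INTER_CUBIC))"
```

```text
time_s: 8.98
position: [516.1, -330.7, 4.8]
ee_rot: [-1.996, 2.424, -0.003]
contact_force: [1.6, -0.2, 0.2]
finger_gap: 85.5
finger_force: 0.0
(array([-0.04,  0.13,  0.22]), array([-0.2, -0. , -0.1]))
```

View pics/s7.png

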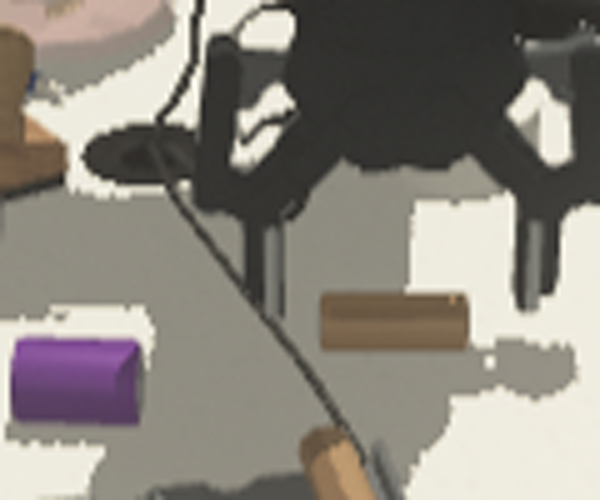

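```bash
python3 - <<'E'
from h import *
from bench import get_obs
s=pickle.load(open("side.pkl","rb")); o=get_obs(); R=Ro.from_rotvec(o["ee_rot"]).as_matrix()
f=lambda p:((proj(s,p)-(240,170)+.4)*5)
h=f(cyl(514.9,-330.1,11,np.radians(-11),22,53)); print(h.min(0),h.max(0))
h=f(cyl(514.9,-330.1,11,np.radians(-7),22,53)); print(h.min(0),h.max(0))
for x in(-11,11):
  for y in(-42.5,42.5): print(x,y,f(o["position"]+R@[x,y,-13]).round())
E
```

```text
[326.52520432 286.06126127] [476.83254277 348.89001727]
[324.88442185 283.58375134] [478.14536892 351.48690406]
-11 -42.5 [[518. 284.]]
-11 42.5 [[287. 289.]]
11 -42.5 [[526. 315.]]
11 42.5 [[289. 319.]]
```

```bash
python3 -m handwheel '[{"linear":[0,0.05,0.22],"rot":[0,0,2],"fingers":7},{"linear":[0,0.05,0.22],"rot":[0,0,2],"fingers":4.5},{"linear":[0,0.05,0.22],"rot":[0,0,2],"fingers":4.5},{"linear":[0,0.05,0.22],"rot":[0,0,2],"fingers":4.5},{"linear":[0,0.05,0.22],"rot":[0,0,2],"fingers":4.5},{"linear":[0,0.05,0.22],"rot":[0,0,2],"fingers":4.5},{"linear":[0,0.05,0.22],"rot":[0,0,2],"fingers":4.5},{"linear":[0,0.05,0.22],"rot":[0,0,2],"fingers":4.5}]'
python3 -c "
from bench import get_obs
o=get_obs();print(o['position'],o['joints'])"
```

```text
time_s: 10.02
position: [515.1, -330.4, 1.9]
ee_rot: [-1.954, 2.458, -0.002]
contact_force: [-0.1, 0.2, 5.6]
finger_gap: 51.0
finger_force: 64.1
[ 515.13563974 -330.40210333    1.88137936] [-3.15424257e-01  5.34023943e-01 -8.44345287e-02 -3.51642848e-04
 -9.50536905e-01  8.79430192e-02]
```

```bash
python3 -m handwheel '[{"linear":[0,0,-1],"rot":[0,0,0],"fingers":4.5},{"linear":[0,0,-4],"rot":[0,0,0],"fingers":4.5},{"linear":[0,0,-8],"rot":[0,0,0],"fingers":4.5},{"linear":[0,0,-8],"rot":[0,0,0],"fingers":4.5},{"linear":[0,0,-8],"rot":[0,0,0],"fingers":4.5}]'
python3 -c "
from h import *
print(rel((431.4,-450.9,70),88.6))"
```

```text
time_s: 10.65
position: [513.8, -329.6, 80.3]
ee_rot: [-1.953, 2.46, 0.003]
contact_force: [0.8, -0.6, -2.1]
finger_gap: 51.7
finger_force: 63.5
(array([13.69,  5.28,  1.02]), array([ 0.1,  0. , 78.3]))
```

```bash
python3 -m handwheel '[{"linear":[3,1,0],"rot":[0,0,10],"fingers":4.5},{"linear":[7,3,0],"rot":[0,0,20],"fingers":4.5},{"linear":[11,4,0],"rot":[0,0,30],"fingers":4.5},{"linear":[13.7,5.3,0],"rot":[0,0,40],"fingers":4.5},{"linear":[13.7,5.3,0],"rot":[0,0,50],"fingers":4.5},{"linear":[13.7,5.3,0],"rot":[0,0,60],"fingers":4.5},{"linear":[13.7,5.3,0.5],"rot":[0,0,70],"fingers":4.5},{"linear":[13.7,5.3,1],"rot":[0,0,78.3],"fingers":4.5},{"linear":[13.7,5.3,1],"rot":[0,0,78.3],"fingers":4.5},{"linear":[13.7,5.3,1],"rot":[0,0,78.3],"fingers":4.5}]'
python3 -c "
from h import *
print(rel((431.4,-450.9,21),88.6))"
```

```text
time_s: 11.9
position: [431.6, -451.3, 70.3]
ee_rot: [-0.033, -3.141, -0.002]
contact_force: [0.1, 0.1, -1.6]
finger_gap: 51.4
finger_force: 63.4
(array([0.01, 0.03, 4.93]), array([ 0.1, -0. ,  0.2]))
```

```bash
python3 -m handwheel '[{"linear":[0,0.03,3],"rot":[0,0,0],"fingers":4.5},{"linear":[0,0.03,4.5],"rot":[0,0,0],"fingers":4.5},{"linear":[0,0.03,4.9],"rot":[0,0,0],"fingers":4.5},{"linear":[0,0.03,5.1],"rot":[0,0,0],"fingers":4.5},{"linear":[0,0.03,5.1],"rot":[0,0,0],"fingers":4.5}]'
python3 -c "
from h import *
print(rel((431.4,-450.9,16.8),88.6))"
```

```text
time_s: 12.52
position: [432.3, -451.6, 20.7]
ee_rot: [0.037, 3.14, -0.0]
contact_force: [0.1, -0.3, -1.4]
finger_gap: 51.5
finger_force: 63.3
(array([0.1 , 0.07, 0.39]), array([-0. ,  0.1,  0.1]))
```

```bash
python3 -m handwheel '[{"linear":[0.08,0.07,0.2],"rot":[0,0,0],"fingers":4.5},{"linear":[0.08,0.07,0.35],"rot":[0,0,0],"fingers":4.5},{"linear":[0.08,0.07,0.42],"rot":[0,0,0],"fingers":4.5},{"linear":[0.08,0.07,0.42],"rot":[0,0,0],"fingers":4.5}]'
```

```text
time_s: 13.02
position: [432.5, -451.2, 17.2]
ee_rot: [0.036, 3.138, -0.002]
contact_force: [2.8, 1.0, 4.9]
finger_gap: 51.7
finger_force: 64.2
```

```bash
python3 -m handwheel '[{"linear":[0,0,0.02],"rot":[0,0,0],"fingers":5.5},{"linear":[0,0,0.02],"rot":[0,0,0],"fingers":7.2},{"linear":[0,0,0],"rot":[0,0,0],"fingers":7.2},{"linear":[0,0,0],"rot":[0,0,0],"fingers":7.2},{"linear":[0,0,-1],"rot":[0,0,0],"fingers":8},{"linear":[0,0,-5],"rot":[0,0,0],"fingers":8.5},{"linear":[0,0,-9],"rot":[0,0,0],"fingers":8.5},{"linear":[0,0,-9],"rot":[0,0,0],"fingers":8.5}]'
python3 -c "
from h import *
print(rel((301,-304,100),10))"
```

```text
time_s: 14.02
position: [433.1, -452.4, 110.8]
ee_rot: [0.036, 3.134, -0.008]
contact_force: [0.6, -0.2, -0.8]
finger_gap: 85.1
finger_force: 0.0
(array([13.56, 14.53,  0.91]), array([ 0. ,  0.5, 78.7]))
```

```bash
python3 -m handwheel '[{"linear":[3,3,0],"rot":[0,0,10],"fingers":8.5},{"linear":[7,7,0],"rot":[0,0,20],"fingers":8.5},{"linear":[11,11,0.5],"rot":[0,0,30],"fingers":8.5},{"linear":[13.5,14.5,0.9],"rot":[0,0,40],"fingers":8.5},{"linear":[13.5,14.5,0.9],"rot":[0,0,50],"fingers":8.5},{"linear":[13.5,14.5,0.9],"rot":[0,0,60],"fingers":8.5},{"linear":[13.5,14.5,0.9],"rot":[0,0,70],"fingers":8.5},{"linear":[13.5,14.5,0.9],"rot":[0,0.4,80],"fingers":8.5},{"linear":[13.5,14.5,0.9],"rot":[0,0.4,80],"fingers":8.5},{"linear":[13.5,14.5,0.9],"rot":[0,0.4,80],"fingers":8.5}]'
python3 - <<'E'
from bench import cams
from h import *
a=cams.get_image("top");s=cams.get_image("side")
pickle.dump((a,s),open("p8.pkl","wb"))
A=cv2.resize(a["pixels"][185:270,300:360],None,fx=6.6,fy=6.6,interpolation=cv2.INTER_CUBIC)
B=cv2.resize(s["pixels"][200:300,170:340],(390,229),interpolation=cv2.INTER_CUBIC)
C=np.zeros((561,790,3),np.uint8);C[:A.shape[0],:A.shape[1]]=A;C[:229,400:790]=B
C[240:561,400:790]=cv2.resize(a["pixels"][205:275,205:290],(390,321),interpolation=cv2.INTER_CUBIC)
cv2.imwrite("pics/p8.png",C[:,:,::-1])
print(rel((300.9,-304.2,5.5),7))
E
```

```text
time_s: 15.28
position: [299.5, -302.3, 96.8]
ee_rot: [-2.04, -2.381, -0.001]
contact_force: [0.6, -0.7, 0.2]
finger_gap: 84.9
finger_force: 0.0
(array([-0.25,  0.14,  9.13]), array([-0.2, -0.3,  1.8]))
```

View pics/p8.png

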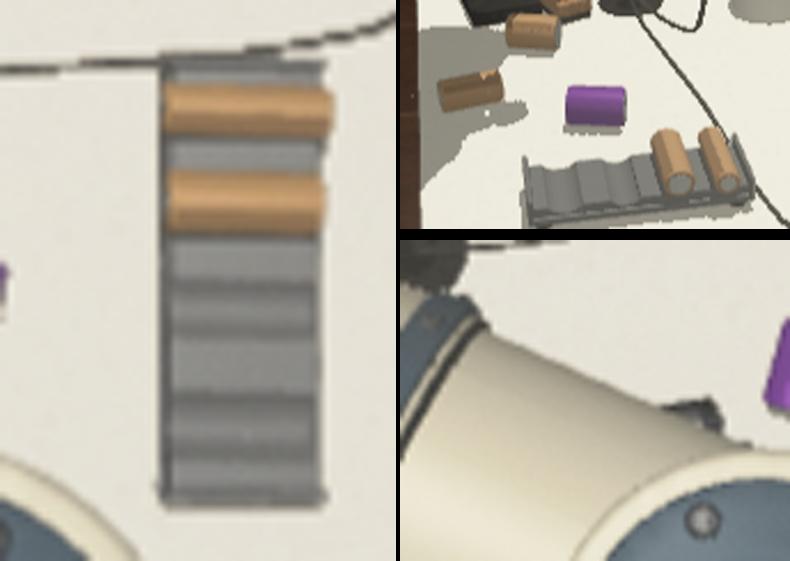

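b is bedded in the second cradle and centred to about 1 mm. Descending on c.

```bash
python3 -m handwheel '[{"linear":[-0.25,0.14,4],"rot":[-0.2,-0.3,1.8],"fingers":8.5},{"linear":[-0.25,0.14,7.5],"rot":[-0.2,-0.3,1.8],"fingers":8.5},{"linear":[-0.25,0.14,9],"rot":[-0.2,-0.3,1.8],"fingers":8.5},{"linear":[-0.25,0.14,9.2],"rot":[-0.2,-0.3,1.8],"fingers":8.5},{"linear":[-0.25,0.14,9.2],"rot":[-0.2,-0.3,1.8],"fingers":8.5}]'
python3 -c "
from h import *
from bench import cams
print(rel((300.9,-304.2,5.3),7))
s=cams.get_image('side');cv2.imwrite('pics/s9.png',cv2.resize(s['pixels'][170:270,160:280,::-1],None,fx=5,fy=5,interpolation=cv2.INTER_CUBIC))"
```

```text
time_s: 16.0
position: [301.4, -304.5, 5.3]
ee_rot: [2.084, 2.35, -0.0]
contact_force: [0.6, -0.4, -0.0]
finger_gap: 84.8
finger_force: 0.0
(array([ 0.04, -0.05,  0.  ]), array([ 0. ,  0. , -0.1]))
```

View pics/s9.png

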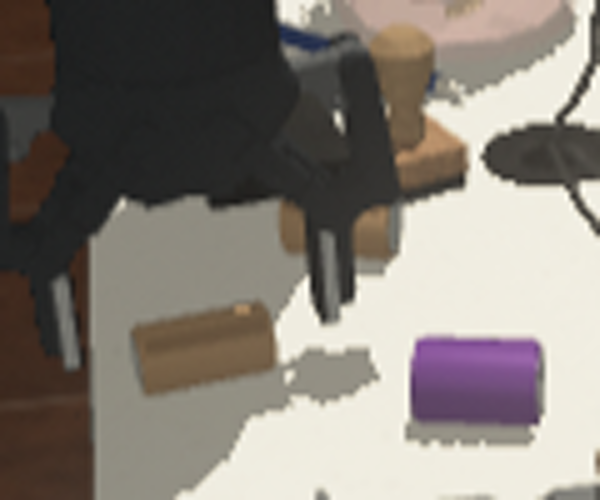

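The finger line is parallel to roll c (205,347) and centred on it. Closing.

```bash
python3 -m handwheel '[{"linear":[0,0,0],"rot":[0,0,0],"fingers":6.5},{"linear":[0,0,0],"rot":[0,0,0],"fingers":4},{"linear":[0,0,0],"rot":[0,0,0],"fingers":4},{"linear":[0,0,0],"rot":[0,0,0],"fingers":4},{"linear":[0,0,0],"rot":[0,0,0],"fingers":4},{"linear":[0,0,0],"rot":[0,0,0],"fingers":4},{"linear":[0,0,0],"rot":[0,0,0],"fingers":4},{"linear":[0,0,0],"rot":[0,0,0],"fingers":4}]'
```

```text
time_s: 17.05
position: [301.2, -304.4, 5.7]
ee_rot: [2.084, 2.35, -0.0]
contact_force: [-1.4, 3.0, 7.7]
finger_gap: 46.6
finger_force: 60.4
```

```bash
python3 -m handwheel '[{"linear":[0,0,-1],"rot":[0,0,0],"fingers":4},{"linear":[0,0,-4],"rot":[0,0,0],"fingers":4},{"linear":[0,0,-8],"rot":[0,0,0],"fingers":4},{"linear":[0,0,-8],"rot":[0,0,0],"fingers":4},{"linear":[0,0,-8],"rot":[0,0,0],"fingers":4}]'
python3 -c "
from h import *
print(rel((396,-449.5,70),88.6))"
```

```text
time_s: 17.68
position: [300.6, -303.8, 84.5]
ee_rot: [-2.085, -2.349, -0.001]
contact_force: [-0.9, -0.4, -1.8]
finger_gap: 47.1
finger_force: 62.2
(array([-15.6 ,   7.75,   1.43]), array([  0. ,  -0.1, -81.8]))
```

```bash
python3 -m handwheel '[{"linear":[-3,1,0],"rot":[0,0,-10],"fingers":4},{"linear":[-7,3,0],"rot":[0,0,-20],"fingers":4},{"linear":[-11,5,0],"rot":[0,0,-30],"fingers":4},{"linear":[-15.6,7.75,0],"rot":[0,0,-40],"fingers":4},{"linear":[-15.6,7.75,0],"rot":[0,0,-50],"fingers":4},{"linear":[-15.6,7.75,0],"rot":[0,0,-60],"fingers":4},{"linear":[-15.6,7.75,0.5],"rot":[0,0,-70],"fingers":4},{"linear":[-15.6,7.75,1.4],"rot":[0,0,-80],"fingers":4},{"linear":[-15.6,7.75,1.4],"rot":[0,0,-81.8],"fingers":4},{"linear":[-15.6,7.75,1.4],"rot":[0,0,-81.8],"fingers":4},{"linear":[-15.6,7.75,1.4],"rot":[0,0,-81.8],"fingers":4}]'
python3 -c "
from h import *
print(rel((396,-449.5,24),88.6))"
```

```text
time_s: 19.05
position: [396.6, -449.9, 70.8]
ee_rot: [-0.04, -3.141, -0.0]
contact_force: [0.0, -0.1, -2.0]
finger_gap: 46.5
finger_force: 62.1
(array([0.06, 0.04, 4.68]), array([ 0. , -0. , -0.1]))
```

```bash
python3 -m handwheel '[{"linear":[0.1,0.08,3],"rot":[0,0,0],"fingers":4},{"linear":[0.1,0.08,4.3],"rot":[0,0,0],"fingers":4},{"linear":[0.1,0.08,4.7],"rot":[0,0,0],"fingers":4},{"linear":[0.1,0.08,4.7],"rot":[0,0,0],"fingers":4},{"linear":[0.1,0.08,4.7],"rot":[0,0,0],"fingers":4}]'
python3 -c "
from h import *
print(rel((396,-449.5,19.9),88.6))"
```

```text
time_s: 19.68
position: [396.1, -449.6, 24.7]
ee_rot: [0.037, 3.14, -0.002]
contact_force: [0.5, 0.2, -0.8]
finger_gap: 46.7
finger_force: 62.1
(array([0.01, 0.01, 0.48]), array([-0.1,  0.1,  0. ]))
```

```bash
python3 -m handwheel '[{"linear":[0,0,0.25],"rot":[0,0,0],"fingers":4},{"linear":[0,0,0.4],"rot":[0,0,0],"fingers":4},{"linear":[0,0,0.46],"rot":[0,0,0],"fingers":4},{"linear":[0,0,0.46],"rot":[0,0,0],"fingers":4}]'
```

```text
time_s: 20.18
position: [396.4, -449.5, 20.5]
ee_rot: [0.037, 3.14, -0.002]
contact_force: [-0.4, 2.0, 5.4]
finger_gap: 46.5
finger_force: 63.0
```

```bash
python3 -m handwheel '[{"linear":[0,0,0.04],"rot":[0,0,0],"fingers":4},{"linear":[0,0,0.04],"rot":[0,0,0],"fingers":5},{"linear":[0,0,0.02],"rot":[0,0,0],"fingers":6.7},{"linear":[0,0,0],"rot":[0,0,0],"fingers":6.7},{"linear":[0,0,0],"rot":[0,0,0],"fingers":6.7},{"linear":[0,0,-1],"rot":[0,0,0],"fingers":8},{"linear":[0,0,-5],"rot":[0,0,0],"fingers":8.5},{"linear":[0,0,-8.5],"rot":[0,0,0],"fingers":8.5},{"linear":[0,0,-8.5],"rot":[0,0,0],"fingers":8.5}]'
python3 -c "
from h import *
print(rel((359.6,-219.5,100),-20))"
```

```text
time_s: 21.3
position: [397.2, -450.7, 108.4]
ee_rot: [0.037, 3.136, -0.008]
contact_force: [-0.6, 0.5, 0.2]
finger_gap: 85.0
finger_force: 0.0
(array([ 4.31, 23.03,  0.71]), array([ -0.4,   0.1, -71.3]))
```

```bash
python3 -m handwheel '[{"linear":[1,6,0],"rot":[0,0,-10],"fingers":8.5},{"linear":[2,12,0],"rot":[0,0,-20],"fingers":8.5},{"linear":[3,18,0.5],"rot":[0,0,-30],"fingers":8.5},{"linear":[4.3,23,0.7],"rot":[0,0,-40],"fingers":8.5},{"linear":[4.3,23,0.7],"rot":[0,0,-50],"fingers":8.5},{"linear":[4.3,23,0.7],"rot":[0,0,-60],"fingers":8.5},{"linear":[4.3,23,0.7],"rot":[-0.4,0,-71.3],"fingers":8.5},{"linear":[4.3,23,0.7],"rot":[-0.4,0,-71.3],"fingers":8.5},{"linear":[4.3,23,0.7],"rot":[-0.4,0,-71.3],"fingers":8.5}]'
python3 - <<'E'
from bench import cams
from h import *
a=cams.get_image("top");s=cams.get_image("side")
pickle.dump((a,s),open("p10.pkl","wb"))
A=cv2.resize(a["pixels"][185:270,300:360],None,fx=6.6,fy=6.6,interpolation=cv2.INTER_CUBIC)
B=cv2.resize(s["pixels"][150:300,170:340],(390,344),interpolation=cv2.INTER_CUBIC)
C=np.zeros((561,790,3),np.uint8);C[:A.shape[0],:A.shape[1]]=A;C[:344,400:790]=B
cv2.imwrite("pics/p10.png",C[:,:,::-1])
print(rel((359.6,-219.5,8.2),-20))
E
```

```text
time_s: 22.42
position: [357.9, -218.1, 97.1]
ee_rot: [1.796, -2.577, -0.011]
contact_force: [0.1, -0.2, -0.4]
finger_gap: 85.4
finger_force: 0.0
(array([ 0.11, -0.26,  8.89]), array([ 0.3,  0.2, -0.2]))
```

View pics/p10.png

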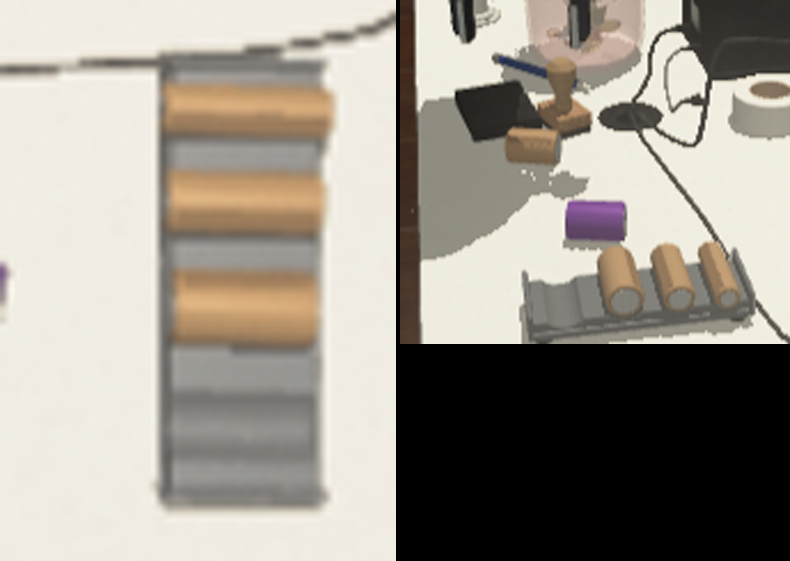

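c is bedded in the third cradle. Descending on d at (533,146). The purple one at (597,220) stays.

```bash
python3 -m handwheel '[{"linear":[0.11,-0.26,4],"rot":[0.3,0.2,0],"fingers":8.5},{"linear":[0.11,-0.26,7.5],"rot":[0.3,0.2,0],"fingers":8.5},{"linear":[0.11,-0.26,8.9],"rot":[0.3,0.2,0],"fingers":8.5},{"linear":[0.11,-0.26,8.95],"rot":[0.3,0.2,0],"fingers":8.5},{"linear":[0.11,-0.26,8.95],"rot":[0.3,0.2,0],"fingers":8.5}]'
python3 -c "
from h import *
from bench import cams
print(rel((359.6,-219.5,8.2),-20))
s=cams.get_image('side');cv2.imwrite('pics/s11.png',cv2.resize(s['pixels'][150:250,180:300,::-1],None,fx=5,fy=5,interpolation=cv2.INTER_CUBIC))"
```

```text
time_s: 23.15
position: [360.3, -219.8, 8.3]
ee_rot: [-1.8, 2.574, -0.001]
contact_force: [0.7, -0.1, -0.2]
finger_gap: 84.9
finger_force: 0.0
(array([0.  , 0.08, 0.01]), array([-0. ,  0. , -0.1]))
```

View pics/s11.png

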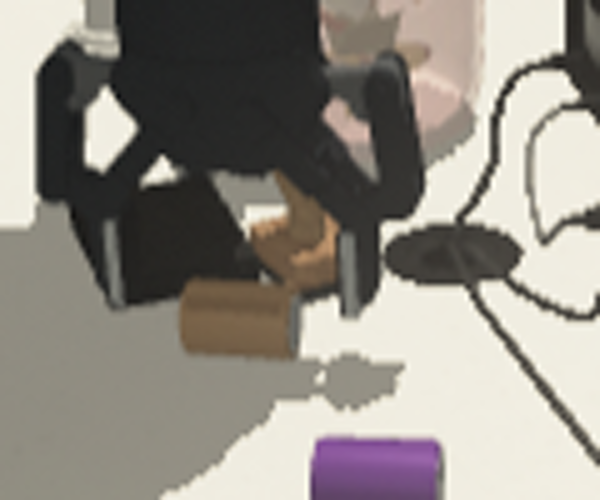

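```bash
python3 - <<'E'
from h import *
from bench import get_obs
s=pickle.load(open("side.pkl","rb")); o=get_obs(); R=Ro.from_rotvec(o["ee_rot"]).as_matrix()
f=lambda p:((proj(s,p)-(180,150)+.4)*5)
for dy in(0,-4):
  for yaw in(-20,-23):
    h=f(cyl(359.6,-219.5+dy,15,np.radians(yaw),30,43)); print(dy,yaw,h.min(0).round(),h.max(0).round())
for x in(-11,11):
  for y in(-42.5,42.5): print(x,y,f(o["position"]+R@[x,y,-13]).round())
E
```

```text
0 -20 [181. 274.] [307. 356.]
0 -23 [180. 273.] [308. 357.]
-4 -20 [182. 279.] [308. 361.]
-4 -23 [181. 277.] [309. 362.]
-11 -42.5 [[357. 293.]]
-11 42.5 [[149. 282.]]
11 -42.5 [[346. 320.]]
11 42.5 [[133. 308.]]
```

```bash
python3 -m handwheel '[{"linear":[0.16,0,0],"rot":[0,0,0],"fingers":7},{"linear":[0.16,0,0],"rot":[0,0,0],"fingers":3.6},{"linear":[0.16,0,0],"rot":[0,0,0],"fingers":3.6},{"linear":[0.16,0,0],"rot":[0,0,0],"fingers":3.6},{"linear":[0.16,0,0],"rot":[0,0,0],"fingers":3.6},{"linear":[0.16,0,0],"rot":[0,0,0],"fingers":3.6},{"linear":[0.16,0,0],"rot":[0,0,0],"fingers":3.6},{"linear":[0.16,0,0],"rot":[0,0,0],"fingers":3.6},{"linear":[0.16,0,0],"rot":[0,0,0],"fingers":3.6}]'
```

```text
time_s: 24.32
position: [359.4, -221.2, 8.3]
ee_rot: [-1.801, 2.574, -0.0]
contact_force: [-1.7, 0.5, 6.0]
finger_gap: 42.1
finger_force: 60.1
```

```bash
python3 -m handwheel '[{"linear":[0,0,-1],"rot":[0,0,0],"fingers":3.6},{"linear":[0,0,-4],"rot":[0,0,0],"fingers":3.6},{"linear":[0,0,-9],"rot":[0,0,0],"fingers":3.6},{"linear":[0,0,-9],"rot":[0,0,0],"fingers":3.6},{"linear":[0,0,-9],"rot":[0,0,0],"fingers":3.6}]'
python3 -c "
from h import *
print(rel((356,-448.4,75),88.6))"
```

```text
time_s: 24.95
position: [358.6, -220.7, 97.3]
ee_rot: [-1.8, 2.575, 0.002]
contact_force: [-1.1, 0.2, -3.3]
finger_gap: 41.6
finger_force: 61.8
(array([21.47, -7.58,  2.2 ]), array([ 0.1,  0. , 71.3]))
```

```bash
python3 -m handwheel '[{"linear":[3,-1,0],"rot":[0,0,10],"fingers":3.6},{"linear":[8,-3,0],"rot":[0,0,20],"fingers":3.6},{"linear":[13,-5,0],"rot":[0,0,30],"fingers":3.6},{"linear":[18,-6.5,0],"rot":[0,0,40],"fingers":3.6},{"linear":[21.5,-7.6,0],"rot":[0,0,50],"fingers":3.6},{"linear":[21.5,-7.6,0.5],"rot":[0,0,60],"fingers":3.6},{"linear":[21.5,-7.6,1.5],"rot":[0,0,70],"fingers":3.6},{"linear":[21.5,-7.6,2.2],"rot":[0,0,71.3],"fingers":3.6},{"linear":[21.5,-7.6,2.2],"rot":[0,0,71.3],"fingers":3.6},{"linear":[21.5,-7.6,2.2],"rot":[0,0,71.3],"fingers":3.6}]'
python3 -c "
from h import *
print(rel((356,-448.4,26),88.6))"
```

```text
time_s: 26.2
position: [356.9, -449.1, 75.6]
ee_rot: [-0.034, -3.141, -0.001]
contact_force: [1.0, 0.3, -2.1]
finger_gap: 41.6
finger_force: 61.7
(array([0.09, 0.06, 4.96]), array([ 0. , -0. ,  0.2]))
```

```bash
python3 -m handwheel '[{"linear":[0.11,0.08,3],"rot":[0,0,0],"fingers":3.6},{"linear":[0.11,0.08,4.5],"rot":[0,0,0],"fingers":3.6},{"linear":[0.11,0.08,4.9],"rot":[0,0,0],"fingers":3.6},{"linear":[0.11,0.08,4.9],"rot":[0,0,0],"fingers":3.6},{"linear":[0.11,0.08,4.9],"rot":[0,0,0],"fingers":3.6}]'
python3 -c "
from h import *
print(rel((356,-448.4,21.8),88.6))"
```

```text
time_s: 26.82
position: [356.3, -448.8, 27.5]
ee_rot: [0.037, 3.14, -0.001]
contact_force: [-0.2, 0.9, -2.5]
finger_gap: 42.0
finger_force: 61.8
(array([0.03, 0.04, 0.57]), array([-0. ,  0.1,  0.1]))
```

```bash
python3 -m handwheel '[{"linear":[0.03,0.04,0.3],"rot":[0,0,0],"fingers":3.6},{"linear":[0.03,0.04,0.45],"rot":[0,0,0],"fingers":3.6},{"linear":[0.03,0.04,0.54],"rot":[0,0,0],"fingers":3.6},{"linear":[0.03,0.04,0.54],"rot":[0,0,0],"fingers":3.6}]'
```

```text
time_s: 27.32
position: [355.4, -447.8, 21.8]
ee_rot: [-0.037, -3.141, -0.0]
contact_force: [-1.8, 2.0, 4.3]
finger_gap: 41.7
finger_force: 62.6
```

```bash
python3 -m handwheel '[{"linear":[0,0,0.02],"rot":[0,0,0],"fingers":3.6},{"linear":[0,0,0.02],"rot":[0,0,0],"fingers":4.6},{"linear":[0,0,0.01],"rot":[0,0,0],"fingers":6.2},{"linear":[0,0,0],"rot":[0,0,0],"fingers":6.2},{"linear":[0,0,0],"rot":[0,0,0],"fingers":6.2},{"linear":[0,0,-1],"rot":[0,0,0],"fingers":7.5},{"linear":[0,0,-5],"rot":[0,0,0],"fingers":8.5},{"linear":[0,0,-10],"rot":[0,0,0],"fingers":8.5},{"linear":[-8,8,-15],"rot":[0,0,0],"fingers":8.5},{"linear":[-8,16,-15],"rot":[0,0,0],"fingers":8.5},{"linear":[-8,22,-15],"rot":[0,0,0],"fingers":8.5},{"linear":[-8,22,-15],"rot":[0,0,0],"fingers":8.5},{"linear":[-8,22,-15],"rot":[0,0,0],"fingers":8.5}]'
python3 - <<'E'
from bench import cams
from h import *
a=cams.get_image("top");s=cams.get_image("side")
A=cv2.resize(a["pixels"][185:270,300:360],None,fx=6.6,fy=6.6,interpolation=cv2.INTER_CUBIC)
B=cv2.resize(s["pixels"][150:300,170:340],(390,344),interpolation=cv2.INTER_CUBIC)
C=np.zeros((561,790,3),np.uint8);C[:A.shape[0],:A.shape[1]]=A;C[:344,400:790]=B
cv2.imwrite("pics/p12.png",C[:,:,::-1])
E
```

```text
time_s: 28.95
position: [441.9, -226.7, 173.0]
ee_rot: [0.028, 3.139, 0.0]
contact_force: [0.2, -1.4, 0.0]
finger_gap: 84.6
finger_force: 0.0
```

View pics/p12.png

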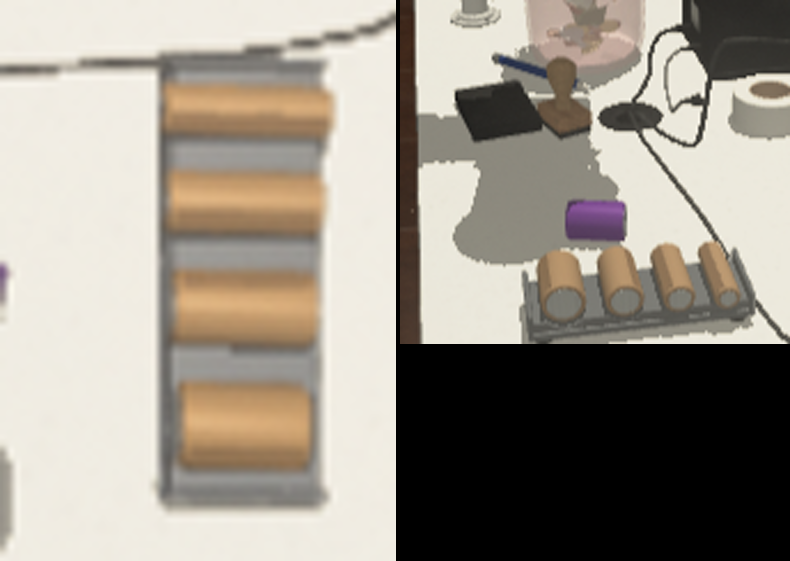

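All four rolls lie in their own cradles in order, at top-crop rows 112, 203, 308 and 426, centred across the tray. The purple roll, stamp and label roll are where they were. Handing in.

```bash
python3 -c "
from bench import workorder
print(workorder.sign_off())"
```

```text
the job is handed in; nothing more can be done
None
```

The job is handed in after about 29 s: coin rolls a to d are bedded in their own cradles from thinnest to thickest, centred across the tray to within about 1 mm, and the purple look-alike, stamp and label roll were left where they stood.

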